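# Couple the filter plug to the bench air post

## Task

Push the ribbed sleeve of the bench air coupler down against its spring and turn it counter-clockwise (seen from above) so that its ear parks under the hook, then take the plain round-headed plug from the rack and press it fully home in the coupler. Turn the sleeve back so that it springs up and locks the plug, and let everything go. Work gently, never ramming the coupler, and leave the other two plugs in the rack and the things on the bench where they are.

Things in the scene. Friction and masses are not known exactly. Their poses are not given: they have to be found in the camera images.
- post: Bench air coupler, fixed upright: square aluminium base plate 90 x 90 x 10 mm with a brass socket, mouth up, inside a ribbed steel sleeve. Origin: centre of the plate's underside, on the coupler's vertical axis. ITS MOUTH IS 72 TO 84 mm ABOVE THE TABLE, an unmeasured height that differs each time (screwed stem): feel for it. Over 130 N of fingers on the coupler (both grip forces added) is too much.
- sleeve_mid (a point): A point of the fixed post, on its axis, 55 mm above the table, about the middle of the raised sleeve. The sleeve: 42 mm outside diameter, 44 mm tall, its top 1 mm below the mouth when up. It slides 8 mm straight down against a spring (5 N up, 9 N at the bottom stop). A 6 mm thick ear at its lower edge reaches to radius 31 mm, 40 degrees clockwise of the post's +x at turn 0.
- hook (a point): Point on the base plate (10 mm above the table) below the dark hook, 28 mm from the axis on the post's +x side. The hook's top is 40 mm below the mouth, it spans radius 23 to 34 mm. It stops the turn of the raised sleeve at about 0.3 rad; with the sleeve at its bottom stop the ear passes under it at a turn of 0.35 to 0.7 rad, and it then holds the sleeve down when let go.
- socket (a point): Point on the axis at the plate's top, below the socket. Bore 20 mm wide, mouth flared to 23 mm. Raised sleeve: steel dogs 8 mm inside the mouth bar the bore; parked sleeve: dogs clear. 22 mm below the mouth the plug's tip meets a sealing cup that drags with 5 N and must be pushed 6 mm more to a hard stop; it stays where pushed. Over 30 N of plug on coupler (all contacts added) is ramming.
- sleeve (a joint): How far the sleeve is pressed down, m: 0 = up (forward, locked), 0.008 = bottom stop, 0.007 = parked under the hook.
- turn (a joint): Turn of the sleeve, rad, counter-clockwise seen from above: 0 to 0.7 (stops at both ends). Starts between 0 and 0.15. Little drag (0.02 N m) while free.
- seal (a joint): How far the sealing cup in the socket is pushed down, m: 0 at the start, 0.006 = plug fully home on the hard stop.
- plug: The plug to couple: steel, 120 g, nose down in the rack. Origin: centre of the nose tip, z up along it. 57 mm tall: nose 18 mm in diameter up to 33 mm, with a groove at 13 to 22 mm; plain round head 30 mm in diameter from 33 to 57 mm. In the rack its tip is 4 mm above the table, its head's underside 13 mm above the rack. Home, its head's underside is 5 mm above the mouth.
- rack: Grey rack block, fixed, 64 x 230 x 24 mm, long along its own y. Origin: centre of its underside. Three holes 20 mm wide and 20 mm deep at its y = -75, 0 and 75 mm; one plug stands in each, in any order.
- plug_square: Another plug in the rack, with a square head 30 x 30 x 24 mm: not wanted, leave it. Origin: nose tip.
- plug_disc: Another plug in the rack, with a flat disc head 46 mm in diameter and 10 mm thick: not wanted, leave it. Origin: nose tip.
- jar: Closed jar, 48 mm in diameter, 85 mm tall; bystander. Origin: centre of the underside.
- dish: Glass dish, 84 mm in diameter, 14 mm tall; bystander. Origin: centre of the underside.
- tray: White slide tray, 80 x 120 x 22 mm; bystander. Origin: centre of the underside.
- oil: Small amber bottle, 28 mm in diameter, 55 mm tall; bystander. Origin: centre of the underside.
- brush: Lens brush lying on the bench, 160 mm long; bystander. Origin: underside, near its middle.
- ringcap: Black ring, 48 mm in diameter, 12 mm tall; bystander. Origin: centre of the underside.
Things that resemble listed ones, but are neither listed nor needed, are in the scene too. Of the things shaped like the post, the aluminium one is meant.

How it is judged:
On the way, in this order (a step that is already met when the one before it is completed fails the run):
1. the sleeve is parked: held down under the hook with no finger on the coupler, the socket still empty (value of joint sleeve above 0.006 m and value of joint turn above 0.3 rad and contact force between the fingers and post below 0.1 N and horizontal distance between plug and post above 0.03 m), for 0.2 s.
2. the round-headed plug is pressed fully home while the sleeve is back (value of joint sleeve above 0.006 m and value of joint seal above 0.005 m and horizontal distance between plug and post below 0.003 m), for 0.1 s.
At the end, for the whole second after the job is handed in: The sleeve is up again (within 1.5 mm of its top), the sealing cup is pushed down at least 5 mm, and the round-headed plug stands in the socket on its axis (within 3 mm, tilt under 0.1 rad, its tip less than 58.5 mm above the table), at rest and released (value of joint sleeve below 0.0015 m and value of joint seal above 0.005 m and horizontal distance between plug and post below 0.003 m and z of plug in the frame of post below 0.0585 m and angle between plug's own z axis and vertical below 0.1 rad and linear speed of plug below 0.02 m/s); the robot touches nothing.
It fails at once if the plug is rammed against the coupler (over 30 N) (contact force between plug and post above 30 N).
It fails at once if the fingers press on the coupler with over 130 N (contact force between the fingers and post above 130 N).
It fails at once if another plug is moved by more than 10 mm (distance of any of plug_square, plug_disc from where it was at the start of the episode above 0.01 m).
It fails at once if a bystander on the bench is moved by more than 15 mm (distance of any of jar, dish, tray, oil, brush, ringcap from where it was at the start of the episode above 0.015 m).
It also fails if it takes over 72 s, if anything falls off the work surface, if the arm or the gripper's body presses on something with over 40 N, if the wrist force passes 120 N, or if a joint passes its speed limit or range.

## Robot

A 6-joint arm with a two-finger parallel gripper is mounted at the origin on the work surface. World frame = base frame: x ahead of the robot, y to its left, z up, the work surface at z = 0. Lengths are in m, angles in rad, forces in N, time in s.
With the tool pointing down it reaches from about 0.35 to 0.85 m from the base axis. Payload 8.1 kg.
Tool frame: the origin (TCP) lies midway between the tips of the shut fingers; the grasp point (between the pads) lies 19 mm behind it (robot.tcp_to_grasp is the distance from the TCP to the grasp point, in m); x points along the fingers, y is the direction in which the jaws open and shut, and the axes are right-handed (so a half turn about x gives the same grasp; the last joint's range is limited). The gripper opens to 93 mm and grips with 3 to 60 N. Pads are 15 mm wide; open, the fingers measure 128 mm over their backs; the gripper's body (75 mm by 188 mm) begins 65 mm behind the grasp point.
Start: joints at [1.251, 0.13, 1.488, -0, 1.523, -0.085], TCP at [0.14, 0.584, 0.219] pointing down, gripper open.
Joint ranges: [-2.96, 2.96], [-0.89, 2.26], [0.02, 2.5], [-1.34, 4.48], [0, 2.73], [-2.66, 2.66]. Speed limits (rad/s): [2.39, 2.39, 2.79, 3.14, 3.14, 3.14].

## Interface

Orientations are given as a rotation vector (axis times angle).
In Python, from plant import robot gives the robot as it stands.
- The arm moves only by the tool play_rows, never from a script. Its argument "plan" is a list of rows, each an object with "slide": the shift along the world's x, y, z as a fraction of full scale, a list of three; "roll": the turn about the world's z as a fraction of full scale; "fingers": the gripper command: -1 is shut, 1 is fully open, values between are in proportion. A call has 1 to 20 rows; each row shifts and turns the commanded pose from where the row before left it; what a row does not reach is not made up. Full scale, the value 1, is 30 mm for a shift and 8 degrees for a turn. A row lasts 1/8 s, in which the tool goes at most 62.5 mm and 10.7 degrees, less where a joint would pass 70% of its speed; a pose out of reach is approached as far as the arm can. A call with a number of a shift or a turn outside -1 to 1 is refused whole. A call with a gripper value outside its range is refused whole. The fingers move at their own pace and stop on an object; "squeeze" is the grip in N (left out, the last holds). Time passes only in rows, so rows that do not move let the fingers close. It gives the time, the measured TCP pose, the force and the opening at its end, in the units of the state.
- robot.read_state(): the state, without advancing time (a new reading comes with each control period).
- robot.read_camera(name): name is "scene" or "side" or "wrist"; returns the picture (480x640x3 uint8, red, green, blue); there is no depth.
- robot.get_calibration(name): a dict with "fx", "fy", "cx", "cy" (pixels), "R" (3x3) and "t" (3): a world point X has camera coordinates R X + t; the wrist camera has in their place "T_tool_cam" (4x4, takes a point from camera to tool coordinates, whose origin is the TCP and whose axes are the tool frame's). Camera axes: x right, y down, z forward; pixel columns grow to the right and rows downward; lengths in m; the calibration is good to about 2 mm. A picture is of the moment at which its call begins: read the wrist's pose just before it. get_calibration takes no time and is no camera call.
- robot.close_job(): hands the job in, once; it reports no verdict.
Trained networks look in the newest picture that a camera, given by its name, has taken for a name from the list of things; names that differ only in an ending like _2 or _b are one class to them, and where a whole thing is asked for, a point or a joint stands for the part that bears it (a point fixed in the world has none). Each returns a list of dicts, best first, with "p" (0 to 1); they miss things now and then, are a little off and sometimes report something else, mostly with a low value. They report only what shows in the picture. A call takes as long as a camera call. They do not tell look-alikes from the thing itself.
- robot.boxes_of(camera, target): "extent" ([centre column, centre row, width, height] in pixels, round what is visible of it).
- robot.regions_of(camera, target): "region" (480x640 bool, what is visible of it) and "extent" ([centre column, centre row, width, height] in pixels, round what is visible of it).
- robot.mark_of(camera, target): "point" ([column, row] in pixels: a listed point, or the origin of a listed thing).
The state is a dict: "t": time; "q": joint angles; "dq": joint speeds; "joint_torque": joint torques, N m; "tool_pos": TCP position; "orientation": TCP orientation; "force": force on the tool from outside, world axes, zero at the start; "wrist_torque": the same for the moment, N m; "opening": finger opening in m.
Only numpy, scipy, OpenCV 4.12 (cv2) and the standard library are available. Lean on these libraries where they do the work, as an engineer would, in place of code of your own. Each camera call takes 0.05 s, during which the arm holds its last target.

## Working session

There is one attempt and no reset: what is moved stays moved. The work goes in short steps, Python scripts to look and compute and a tool call to move; the robot and the scene stay as the last step left them, time stands still between calls to the robot, and variables do not carry over. Pictures are saved under pics/ and viewed, and the job is handed in when it is done.

Besides the shell and the picture viewer there is one more tool, called after ">>>" in YAML: its name, and indented under it one key for each argument. play_rows: Moves the arm, as the interface text tells. Its arguments: {"type":"object","properties":{"plan":{"type":"array","items":{"type":"object","properties":{"slide":{"type":"array","items":{"type":"number","minimum":-1,"maximum":1}},"roll":{"type":"number","minimum":-1,"maximum":1},"fingers":{"type":"number"}}}},"squeeze":{"type":"number"}},"required":["plan"]}

```bash
ls; mkdir -p pics
cat > h.py <<'E'
import numpy as np,cv2
from plant import robot
from scipy.spatial.transform import Rotation as Ro
def snap(n,f):
    im=robot.read_camera(n); cv2.imwrite('pics/'+f,cv2.cvtColor(im,cv2.COLOR_RGB2BGR)); return im
def cam(n,st=None):
    c=robot.get_calibration(n)
    K=np.array([[c['fx'],0,c['cx']],[0,c['fy'],c['cy']],[0,0,1]])
    if 'R' in c: return K,np.array(c['R']),np.array(c['t'])
    st=st or robot.read_state()
    T=np.eye(4);T[:3,:3]=Ro.from_rotvec(st['orientation']).as_matrix();T[:3,3]=st['tool_pos']
    M=np.linalg.inv(T@np.array(c['T_tool_cam'])); return K,M[:3,:3],M[:3,3]
def proj(C,X):
    K,R,t=C; p=K@(R@np.array(X)+t); return p[:2]/p[2]
def ray(C,uv):
    K,R,t=C; d=R.T@np.linalg.solve(K,[uv[0],uv[1],1]); return -R.T@t,d/np.linalg.norm(d)
def atz(C,uv,z):
    o,d=ray(C,uv); return o+d*(z-o[2])/d[2]
def tri(Cs,uvs):
    A=np.zeros((3,3));b=np.zeros(3)
    for C,u in zip(Cs,uvs):
        o,d=ray(C,u);P=np.eye(3)-np.outer(d,d);A+=P;b+=P@o
    X=np.linalg.solve(A,b); return X,[proj(C,X)-np.array(u) for C,u in zip(Cs,uvs)]
E
python3 - <<'E'
from h import *
st=robot.read_state(); print(st)
for n in ['scene','side','wrist']:
    C=cam(n); snap(n,n+'0.png'); print(n,C[0][0,0],-C[1].T@C[2],C[1][2])
E
```

```text
pics
{'t': 0.0, 'q': array([ 1.25060237e+00,  1.31140377e-01,  1.48924969e+00, -1.89500557e-05,
        1.52299646e+00, -8.53716960e-02]), 'dq': array([ 0.00024282,  0.00074578,  0.00150853,  0.00011964, -0.00012318,
       -0.00107841]), 'joint_torque': array([-8.24915478e-04, -5.59835923e+01, -4.91763854e+01,  7.69017823e-02,
        3.45958758e-02, -1.41671530e-04]), 'tool_pos': array([0.13939516, 0.58301123, 0.21761611]), 'orientation': array([ 0.18297464,  1.56326575, -0.18574604]), 'force': array([-0.26790673,  0.16571879,  0.5704168 ]), 'wrist_torque': array([-0.04119351, -0.02906395,  0.00696581]), 'opening': 0.09301463627420775}
scene 538.6370966463841 [0.93713862 0.52392032 0.75386577] [-0.42264389 -0.57374086 -0.70156509]
side 590.4804607087959 [0.16504057 0.61540114 0.87816615] [ 0.32036419 -0.59355474 -0.73828149]
wrist 367.26334363411917 [0.06245935 0.60159053 0.38307029] [ 0.27360899 -0.06771506 -0.95945442]
```

View pics/scene0.png

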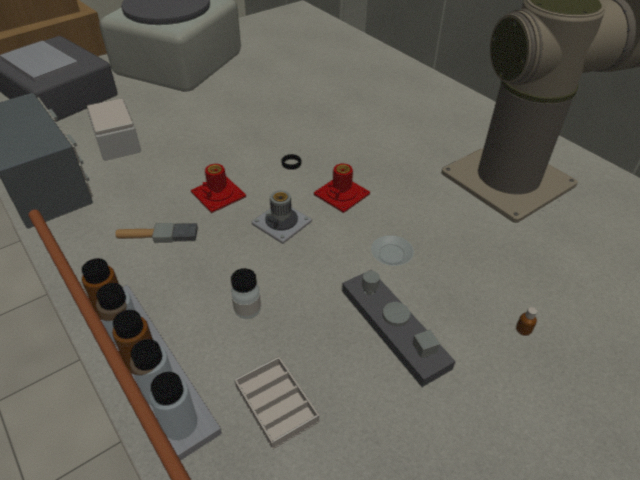

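View pics/side0.png

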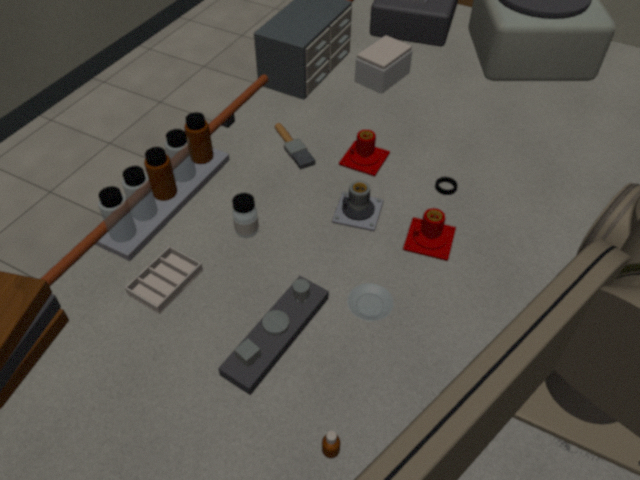

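View pics/wrist0.png

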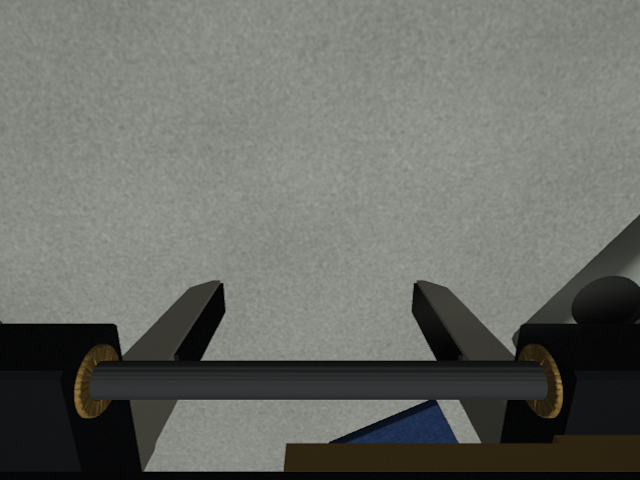

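The scene picture shows the aluminium coupler at (281,212), with red look-alikes at (217,185) and (342,185). In the rack, the round-headed plug is at (371,282), the disc at (397,314) and the square one at (427,345). In the side picture the coupler is at (358,200) and the round plug at (301,289). Next I'll crop both closely and measure.

Run:
```python
from h import *
S=cam('scene');D=cam('side')
for n in ['post','sleeve_mid','hook','socket','plug','plug_square','plug_disc','rack','jar','dish','tray','oil','brush','ringcap']:
    a=robot.mark_of('scene',n);b=robot.mark_of('side',n)
    print(n,[(np.round(x['point'],1).tolist(),round(x['p'],2)) for x in a],[(np.round(x['point'],1).tolist(),round(x['p'],2)) for x in b])
    if a and b:
        best=min(((np.linalg.norm(tri([S,D],[x['point'],y['point']])[1]),i,j) for i,x in enumerate(a) for j,y in enumerate(b)))
        X,r=tri([S,D],[a[0]['point'],b[0]['point']]); print('   ',X.round(4),np.round(r,1).tolist(),best)
a=cv2.imread('pics/scene0.png');b=cv2.imread('pics/side0.png')
c=np.hstack([cv2.resize(a[165:250,240:325],(400,400),interpolation=cv2.INTER_CUBIC),cv2.resize(b[165:250,315:400],(400,400),interpolation=cv2.INTER_CUBIC)])
cv2.imwrite('pics/crop1.png',c)
c=np.hstack([cv2.resize(a[260:390,335:465],(400,400),interpolation=cv2.INTER_CUBIC),cv2.resize(b[265:395,215:345],(400,400),interpolation=cv2.INTER_CUBIC)])
cv2.imwrite('pics/crop2.png',c)
print(robot.read_state()['t'])
```

```text
post [([341.0, 195.4], 0.81), ([219.3, 196.6], 0.67), ([280.0, 225.4], 0.56)] [([361.9, 156.7], 0.89), ([427.7, 241.9], 0.76), ([360.1, 215.4], 0.72)]
    [ 0.4669 -0.0577  0.1969] [[-9.2, -26.3], [-11.9, 25.9]] (np.float64(0.3301665440180159), 0, 2)
sleeve_mid [([214.8, 175.3], 0.69), ([281.1, 205.8], 0.68), ([339.5, 175.4], 0.62)] [([434.9, 220.5], 0.68), ([356.9, 193.1], 0.66), ([365.3, 138.2], 0.66)]
    [ 0.426  -0.5477 -0.2158] [[17.4, 22.5], [3.6, -29.0]] (np.float64(0.3400080819291599), 2, 0)
hook [([273.1, 226.2], 0.97), ([333.4, 194.9], 0.88), ([206.3, 196.1], 0.73)] [([418.0, 235.6], 0.8), ([346.2, 206.1], 0.77), ([165.0, 280.3], 0.61), ([353.0, 151.3], 0.59)]
    [ 0.4102 -0.3587 -0.1954] [[0.6, 1.1], [0.4, -1.2]] (np.float64(0.40920176358597077), 1, 1)
socket [([219.0, 192.1], 0.87), ([279.8, 220.3], 0.75), ([398.8, 327.2], 0.63), ([341.9, 191.1], 0.6)] [([357.7, 205.8], 0.7), ([364.5, 157.0], 0.69), ([431.5, 236.0], 0.65), ([164.6, 277.5], 0.57)]
    [ 0.546  -0.3007 -0.0341] [[14.3, 20.7], [4.4, -23.8]] (np.float64(0.3408859299955526), 0, 1)
plug [([366.9, 296.9], 0.85
[... 884 characters left out ...]
768066025), 0, 0)
tray [([277.3, 401.0], 0.66)] [([165.4, 279.4], 0.92)]
    [0.7329 0.1583 0.0094] [[-0.2, -0.4], [-0.2, 0.3]] (np.float64(0.6349733866948875), 0, 0)
oil [([521.7, 328.5], 0.66)] [([335.1, 451.2], 0.82), ([164.6, 282.0], 0.56)]
    [ 0.3109  0.2873 -0.0055] [[0.1, 0.1], [0.1, -0.1]] (np.float64(0.2059860601642583), 0, 0)
brush [([154.4, 237.4], 0.96), ([248.9, 306.5], 0.27), ([270.6, 225.6], 0.19)] [([289.8, 145.8], 0.68)]
    [ 0.7299 -0.2922  0.0031] [[-0.3, -0.6], [-0.2, 0.5]] (np.float64(0.8240883118023742), 0, 0)
ringcap [([290.6, 167.1], 0.78)] [([447.6, 187.9], 0.81)]
    [ 0.363  -0.3444 -0.0111] [[-0.7, -1.5], [-0.6, 1.7]] (np.float64(2.5144048202650433), 0, 0)
1.55
```

View pics/crop1.png

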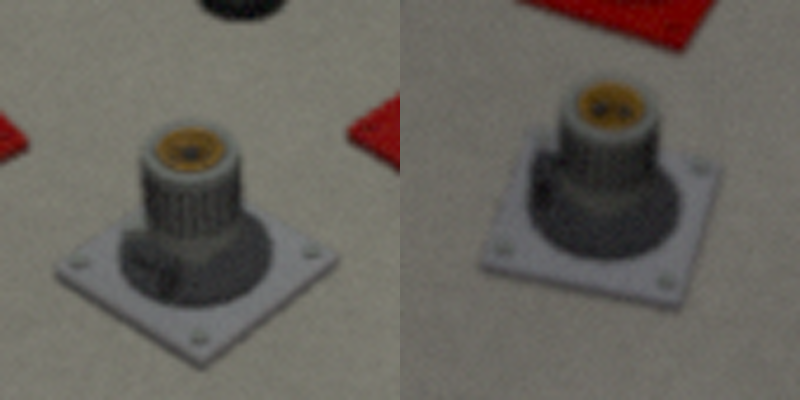

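View pics/crop2.png

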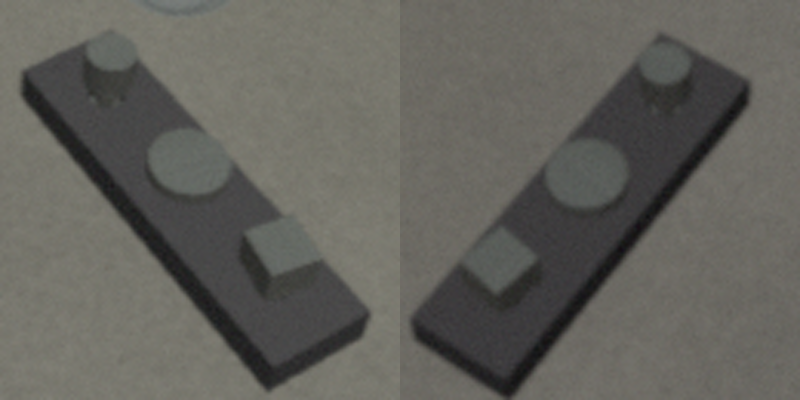

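Run:
```python
from h import *
S=cam('scene');D=cam('side')
for n,u,v in [('mouth',(280.4,196.9),(359.6,187.3)),('sleeve_mid',(281.1,205.8),(356.9,193.1)),('socket',(279.8,220.3),(357.7,205.8)),('post',(280,225.4),(360.1,215.4)),('hook',(273.1,226.2),(346.2,206.1)),
 ('plughead',(335+111*.325,260+48*.325),(215+264*.325,265+62*.325))]:
    X,r=tri([S,D],[u,v]);print(n,X.round(4),np.round(r,1).tolist())
for u in [(55,270),(203,367),(338,262)]: print(atz(S,(240+u[0]*.2125,165+u[1]*.2125),0.008).round(4))
for u in [(83,265),(280,308),(320,170)]: print(atz(D,(315+u[0]*.2125,165+u[1]*.2125),0.008).round(4))
for n,u in [('s',[(20,75),(270,390),(368,318)]),]:
    for q in u: print('rack',atz(S,(335+q[0]*.325,260+q[1]*.325),0.02).round(4))
st=robot.read_state();R=Ro.from_rotvec(st['orientation']).as_matrix();print(R.round(3))
print(np.array(robot.get_calibration('wrist')['T_tool_cam']).round(3))
# project expected mouth for post at z options
```

```text
mouth [ 0.4991 -0.1768  0.0721] [[-0.1, -0.3], [-0.1, 0.3]]
sleeve_mid [ 0.5024 -0.1719  0.0563] [[-0.6, -1.1], [-0.4, 1.2]]
socket [ 0.5024 -0.1803  0.0121] [[-0.7, -1.4], [-0.5, 1.5]]
post [ 0.4969 -0.1866 -0.0144] [[0.1, 0.2], [0.1, -0.2]]
hook [ 0.5238 -0.1714  0.0114] [[-0.3, -0.5], [-0.2, 0.6]]
plughead [0.4854 0.083  0.0624] [[0.1, 0.1], [0.1, -0.2]]
[ 0.5514 -0.2086  0.008 ]
[ 0.5332 -0.1204  0.008 ]
[ 0.4486 -0.1398  0.008 ]
[ 0.5301 -0.124   0.008 ]
[ 0.445  -0.1419  0.008 ]
[ 0.4644 -0.2263  0.008 ]
rack [0.5145 0.0403 0.02  ]
rack [0.5433 0.2758 0.02  ]
rack [0.473  0.2757 0.02  ]
[[-0.     0.233  0.973]
 [-0.     0.973 -0.233]
 [-1.    -0.    -0.   ]]
[[ 0.001 -0.282  0.959 -0.165]
 [ 1.     0.001 -0.001 -0.   ]
 [-0.     0.959  0.282 -0.079]
 [ 0.     0.     0.     1.   ]]
```

The post is at about (0.499,-0.176), with its +x axis at about 12° and the hook on that side. The round plug's head top is at (0.485,0.083,0.062), which matches the expected 0.061. On the way to the post I'll fly over the rack and take a wrist view there.

>>> play_rows:
  plan:
    - {"slide":[0.9,-1,0],"roll":0,"fingers":1}
    - {"slide":[0.9,-1,0],"roll":0,"fingers":1}
    - {"slide":[0.9,-1,0],"roll":0,"fingers":1}
    - {"slide":[0.9,-1,0],"roll":0,"fingers":1}
    - {"slide":[0.9,-1,0],"roll":0,"fingers":1}
    - {"slide":[0.9,-1,0],"roll":0,"fingers":1}
    - {"slide":[0.9,-1,0],"roll":0,"fingers":1}
    - {"slide":[0.9,-1,0],"roll":0,"fingers":1}
    - {"slide":[0.9,-1,0],"roll":0,"fingers":1}
    - {"slide":[0.9,-1,0],"roll":0,"fingers":1}
    - {"slide":[0.9,-1,0],"roll":0,"fingers":1}
    - {"slide":[0.9,-1,0],"roll":0,"fingers":1}
    - {"slide":[0,-1,0],"roll":0.5,"fingers":1}
    - {"slide":[0,-1,0],"roll":0.5,"fingers":1}
    - {"slide":[0,-1,0],"roll":0.5,"fingers":1}
    - {"slide":[0,-1,0],"roll":0,"fingers":1}

```text
t: 3.55
tool_pos: [0.4635, 0.1026, 0.2188]
orientation: [0.019, 1.57, -0.019]
force: [0.5, -0.4, -0.3]
opening: 0.093
```

Run:
```python
from h import *
st=robot.read_state();print(st['t'],st['tool_pos'],st['q'].round(2),st['force'])
snap('wrist','w1.png');C=cam('wrist',st)
for n in ['plug','plug_disc','plug_square']: print(n,[(x['point'],x['p']) for x in robot.mark_of('wrist',n)])
print(proj(C,[.4854,.083,.061]),-C[1].T@C[2])
```

```text
3.55 [0.46354101 0.10256549 0.21876194] [ 0.11 -0.22  1.82 -0.    1.53 -1.44] [ 0.49117809 -0.44588624 -0.2576919 ]
plug [([301.9, 229.7], 0.79)]
plug_disc []
plug_square [([299.3, 226.2], 0.66), ([437.1, 236.1], 0.6)]
[297.6227824  246.11582287] [0.38429027 0.1044305  0.38411793]
```

View pics/w1.png

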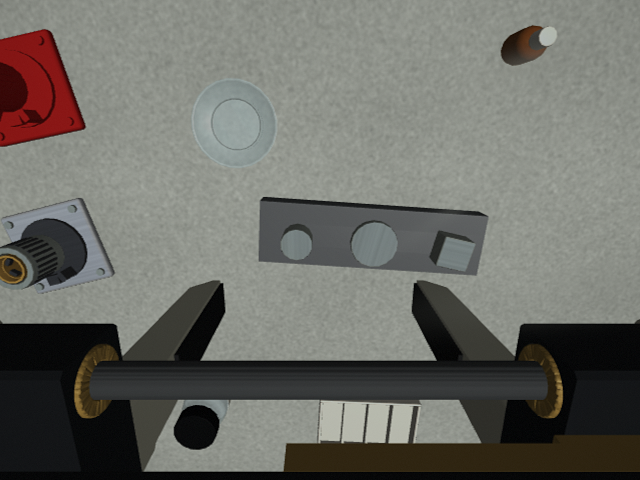

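>>> play_rows:
  plan:
    - {"slide":[0.12,-0.93,0],"fingers":1}
    - {"slide":[0.12,-0.93,0],"fingers":1}
    - {"slide":[0.12,-0.93,0],"fingers":1}
    - {"slide":[0.12,-0.93,0],"fingers":1}
    - {"slide":[0.12,-0.93,0],"fingers":1}
    - {"slide":[0.12,-0.93,0],"fingers":1}
    - {"slide":[0.12,-0.93,0],"fingers":1}
    - {"slide":[0.12,-0.93,0],"fingers":1}
    - {"slide":[0.12,-0.93,0],"fingers":1}
    - {"slide":[0.12,-0.93,0],"fingers":1}
    - {"slide":[0,0,0],"fingers":1}

```text
$.plan[0]: bad value
```

Run:
```python
from h import *
st=robot.read_state();print(st['t'],st['tool_pos'],st['q'].round(2),st['force'])
im=snap('wrist','w2.png');C=cam('wrist',st)
p=proj(C,[.499,-.1755,.075]);print(p)
c,r=map(int,p)
x0,y0=max(c-100,0),max(r-100,0)
cv2.imwrite('pics/w2c.png',cv2.resize(cv2.cvtColor(im,cv2.COLOR_RGB2BGR)[y0:y0+200,x0:x0+200],(600,600),interpolation=cv2.INTER_CUBIC));print(x0,y0)
# plug from w1
import numpy as np
```

```text
3.75 [0.46368293 0.1035232  0.21881092] [ 0.11 -0.21  1.82  0.    1.53 -1.43] [-0.03038374  0.67559804  0.95892988]
[  9.76329247 272.32223762]
0 172
```

View pics/w2c.png

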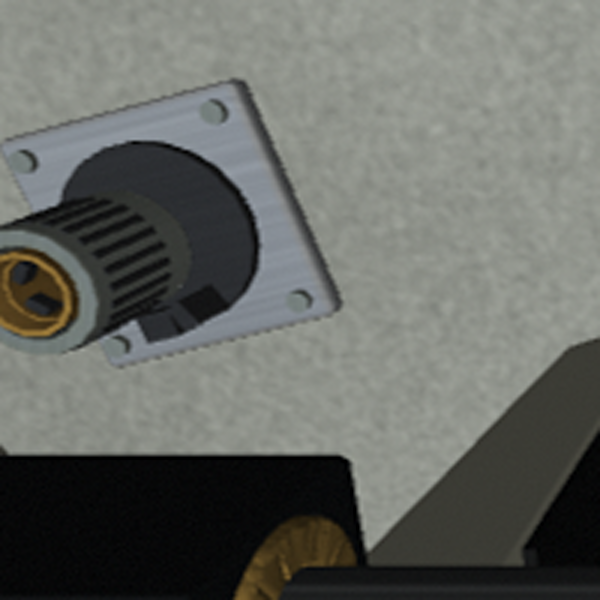

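The call was refused because every row needs a roll value. The wrist crop shows the coupler's mouth at about (12,268), with the dogs visible in the bore and the ear beside the hook.

>>> play_rows:
  plan:
    - {"slide":[0.12,-0.93,0],"roll":0,"fingers":1}
    - {"slide":[0.12,-0.93,0],"roll":0,"fingers":1}
    - {"slide":[0.12,-0.93,0],"roll":0,"fingers":1}
    - {"slide":[0.12,-0.93,0],"roll":0,"fingers":1}
    - {"slide":[0.12,-0.93,0],"roll":0,"fingers":1}
    - {"slide":[0.12,-0.93,0],"roll":0,"fingers":1}
    - {"slide":[0.12,-0.93,0],"roll":0,"fingers":1}
    - {"slide":[0.12,-0.93,0],"roll":0,"fingers":1}
    - {"slide":[0.12,-0.93,0],"roll":0,"fingers":1}
    - {"slide":[0.12,-0.93,0],"roll":0,"fingers":1}
    - {"slide":[0,0,0],"roll":0,"fingers":1}

```text
t: 5.18
tool_pos: [0.5, -0.1758, 0.2184]
orientation: [0.021, 1.571, -0.02]
force: [0.3, 0.8, 0.3]
opening: 0.0927
```

Run:
```python
from h import *
st=robot.read_state();print(st['t'],st['tool_pos'],st['q'].round(2),st['force'])
im=snap('wrist','w3.png');C=cam('wrist',st);print(robot.read_state()['t'],robot.read_state()['tool_pos'])
p=proj(C,[.499,-.1755,.075]);print(p)
c,r=map(int,p)
x0,y0=max(c-100,0),max(r-100,0)
cv2.imwrite('pics/w3c.png',cv2.resize(cv2.cvtColor(im,cv2.COLOR_RGB2BGR)[y0:y0+200,x0:x0+200],(600,600),interpolation=cv2.INTER_CUBIC));print(x0,y0)
np.savez('w3.npz',K=C[0],R=C[1],t=C[2])
```

```text
5.175 [ 0.5000199  -0.17582809  0.21836395] [-0.43 -0.06  1.68  0.    1.52 -1.98] [0.26283057 0.83586244 0.31037411]
5.225 [ 0.49990501 -0.1748588   0.21836404]
[318.59069992 225.50333735]
218 125
```

View pics/w3c.png

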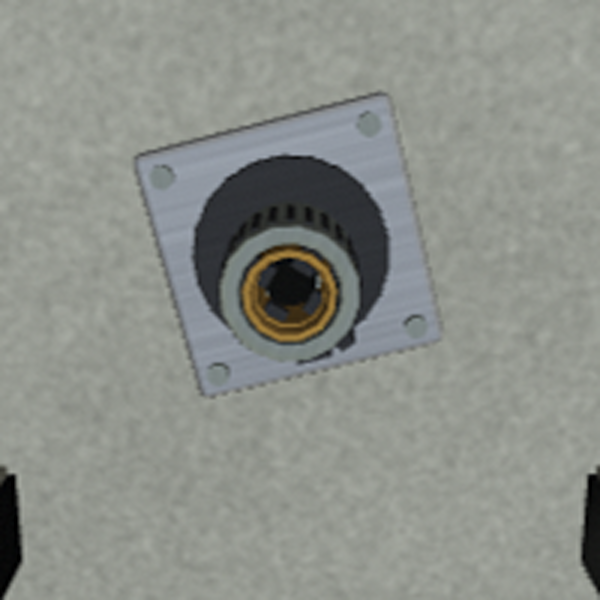

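Run:
```python
from h import *
S=cam('scene');D=cam('side');z=np.load('w3.npz');W=(z['K'],z['R'],z['t'])
st=robot.read_state()
# w2 pose: same orientation as w3 approx
M=W[1]; c=robot.get_calibration('wrist')
o3=-M.T@W[2]; o2=o3+np.array([.46368-.5000,.1035+.1758,.21881-.21836])
W2=(W[0],M,-M@o2)
u=[(280.4,196.9),(359.6,187.3),(12.5,268.5),(314.7,223.3)]
for idx in ([0,1,2,3],[0,1,3],[2,3],[0,1]):
    Cs=[S,D,W2,W];X,r=tri([Cs[i] for i in idx],[u[i] for i in idx]);print(idx,X.round(4),np.round(r,1).tolist())
for h in (.072,.078,.084): print(h,atz(W,u[3],h).round(4))
# plate corners
for q in [(137,157),(387,93),(442,336),(206,397)]: print(atz(W,(218+q[0]/3,125+q[1]/3),.009).round(4))
W1=(W[0],M,-M@(o3+np.array([.46354-.5,.10257+.1758,.21876-.21836])))
X,r=tri([W1,S,D],[(296,243),(335+111*.325,260+48*.325),(215+264*.325,265+62*.325)]);print('plug',X,r,atz(W1,(296,243),.061))
```

```text
[0, 1, 2, 3] [ 0.4984 -0.1783  0.07  ] [[-0.2, -0.0], [0.5, 0.7], [-1.5, 1.2], [0.7, 0.2]]
[0, 1, 3] [ 0.4986 -0.1784  0.0707] [[-0.4, -0.3], [0.4, 0.4], [0.6, 0.7]]
[2, 3] [ 0.4985 -0.179   0.0675] [[0.1, 0.3], [-0.0, -0.3]]
[0, 1] [ 0.4991 -0.1768  0.0721] [[-0.1, -0.3], [-0.1, 0.3]]
0.072 [ 0.4977 -0.1789  0.072 ]
0.078 [ 0.4962 -0.1788  0.078 ]
0.084 [ 0.4947 -0.1787  0.084 ]
[ 0.464  -0.2302  0.009 ]
[ 0.445  -0.1457  0.009 ]
[ 0.5296 -0.1266  0.009 ]
[ 0.5502 -0.2112  0.009 ]
plug [0.4841801  0.08184565 0.06059176] [array([0.3839813 , 1.88681327]), array([0.06360648, 0.14897598]), array([1.0150741 , 0.27517629])] [0.4822298  0.08159842 0.061     ]
```

>>> play_rows:
  plan:
    - {"slide":[-0.06,-0.07,0],"roll":-1,"fingers":0.5}
    - {"slide":[0,0,-0.95],"roll":0,"fingers":0.5}
    - {"slide":[0,0,-0.95],"roll":0,"fingers":0.5}
    - {"slide":[0,0,-0.95],"roll":0,"fingers":0.5}
    - {"slide":[0,0,-0.95],"roll":0,"fingers":0.5}
    - {"slide":[0,0,-0.95],"roll":0,"fingers":0.5}
    - {"slide":[0,0,-0.93],"roll":0,"fingers":0.5}
    - {"slide":[0,0,0],"roll":0,"fingers":0.5}
  squeeze: 25

```text
t: 6.22
tool_pos: [0.496, -0.1751, 0.0459]
orientation: [0.13, 1.572, -0.127]
force: [-0.5, -0.0, -0.6]
opening: 0.0699
```

Run:
```python
from h import *
st=robot.read_state();print(st['t'],st['tool_pos'],st['q'].round(2),st['force'])
im=snap('wrist','w4.png')
im=snap('side','s4.png');cv2.imwrite('pics/s4c.png',cv2.resize(cv2.cvtColor(im,cv2.COLOR_RGB2BGR)[110:260,280:440],(640,600)))
```

```text
6.225 [ 0.49595901 -0.17507645  0.04589993] [-0.44  0.09  1.86  0.    1.2  -1.84] [-0.53917312 -0.00076739 -0.60669511]
```

View pics/w4.png

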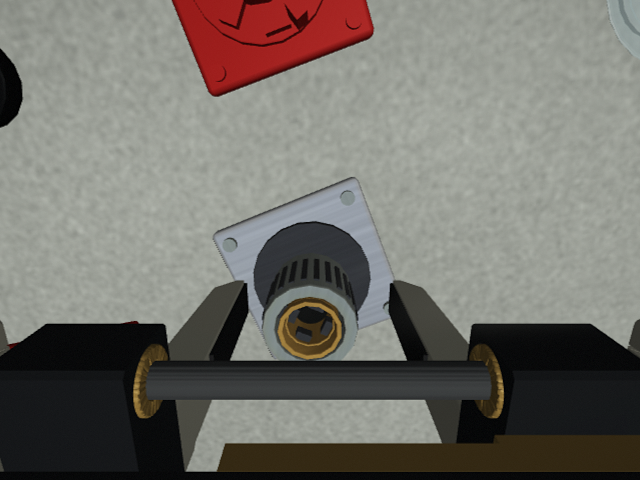

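View pics/s4c.png

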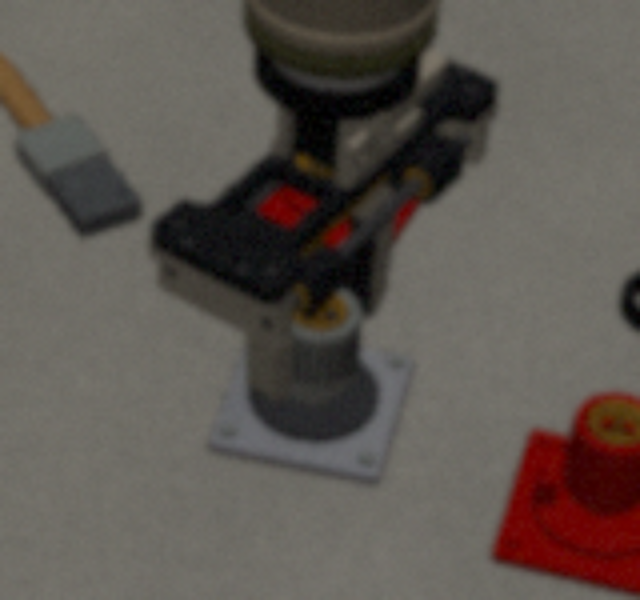

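The open jaws straddle the sleeve. The mouth at (311,328) is about 3 mm to the -y side of the jaw middle, so I'll shift and then close.

>>> play_rows:
  plan:
    - {"slide":[0.03,-0.08,0],"roll":0,"fingers":0.5}
    - {"slide":[0,0,0],"roll":0,"fingers":-1}
    - {"slide":[0,0,0],"roll":0,"fingers":-1}
    - {"slide":[0,0,0],"roll":0,"fingers":-1}
    - {"slide":[0,0,0],"roll":0,"fingers":-1}
    - {"slide":[0,0,0],"roll":0,"fingers":-1}
    - {"slide":[0,0,0],"roll":0,"fingers":-1}
  squeeze: 25

```text
t: 7.2
tool_pos: [0.4988, -0.1796, 0.0484]
orientation: [0.13, 1.567, -0.129]
force: [0.7, 4.2, 3.8]
opening: 0.0412
```

Run:
```python
from h import *
st=robot.read_state();print(st['t'],st['tool_pos'],st['q'].round(2),st['force'],st['wrist_torque'])
```

```text
7.2 [ 0.4988476  -0.17959279  0.04841696] [-0.44  0.1   1.85  0.    1.2  -1.85] [0.70833478 4.22732653 3.84881266] [ 0.89377098 -0.05016804  0.05049442]
```

>>> play_rows:
  plan:
    - {"slide":[0,0.02,-0.07],"roll":0,"fingers":-1}
    - {"slide":[0,0,-0.07],"roll":0,"fingers":-1}
    - {"slide":[0,0,-0.07],"roll":0,"fingers":-1}
    - {"slide":[0,0,0],"roll":0,"fingers":-1}

```text
t: 7.7
tool_pos: [0.4989, -0.1795, 0.0421]
orientation: [0.129, 1.566, -0.13]
force: [-0.6, 3.3, 8.2]
opening: 0.0413
```

>>> play_rows:
  plan:
    - {"slide":[0,0.03,-0.05],"roll":0,"fingers":-1}
    - {"slide":[0,0,-0.03],"roll":0,"fingers":-1}
    - {"slide":[0,0,0],"roll":0,"fingers":-1}

```text
t: 8.07
tool_pos: [0.499, -0.1795, 0.0404]
orientation: [0.128, 1.566, -0.131]
force: [-3.0, 0.6, 10.2]
opening: 0.0413
```

>>> play_rows:
  plan:
    - {"slide":[0,0,-0.05],"roll":0,"fingers":-1}
    - {"slide":[0,0,0],"roll":0,"fingers":-1}

```text
t: 8.32
tool_pos: [0.4993, -0.1795, 0.0402]
orientation: [0.128, 1.566, -0.131]
force: [-8.4, 4.2, 21.8]
opening: 0.0413
```

The sleeve is on its bottom stop: 8 mm of travel, then the force jumped. Now I'll turn it.

>>> play_rows:
  plan:
    - {"slide":[-0.02,0,0],"roll":0.5,"fingers":-1}
    - {"slide":[0,0,0],"roll":0.5,"fingers":-1}
    - {"slide":[0,0,0],"roll":0,"fingers":-1}

```text
t: 8.7
tool_pos: [0.4992, -0.1794, 0.0403]
orientation: [0.018, 1.569, -0.021]
force: [-5.7, 3.6, 19.8]
opening: 0.0414
```

Run:
```python
from h import *
st=robot.read_state();print(st['t'],st['tool_pos'],st['q'].round(3),st['force'],st['wrist_torque'])
```

```text
8.7 [ 0.4991878  -0.17944224  0.0402686 ] [-4.410e-01  1.050e-01  1.856e+00 -1.000e-03  1.178e+00 -1.987e+00] [-5.73549392  3.56013221 19.76253775] [0.74531156 1.04594946 0.00848559]
```

>>> play_rows:
  plan:
    - {"slide":[0,0,0],"roll":0.5,"fingers":-1}
    - {"slide":[0,0,0],"roll":0.5,"fingers":-1}
    - {"slide":[0,0,0],"roll":0.5,"fingers":-1}
    - {"slide":[0,0,0],"roll":0.5,"fingers":-1}
    - {"slide":[0,0,0],"roll":0,"fingers":-1}

```text
t: 9.32
tool_pos: [0.4991, -0.1793, 0.0402]
orientation: [-0.201, 1.56, 0.199]
force: [-5.2, 4.2, 20.3]
opening: 0.0413
```

Run:
```python
from h import *
st=robot.read_state();print(st['t'],st['tool_pos'],st['q'].round(3),st['force'],st['wrist_torque'])
im=snap('wrist','w5.png')
```

```text
9.325 [ 0.4991473  -0.17926663  0.04022778] [-0.441  0.105  1.856 -0.     1.178 -2.267] [-5.15749827  4.22628563 20.27957662] [0.89056674 0.97800669 0.04664566]
```

View pics/w5.png

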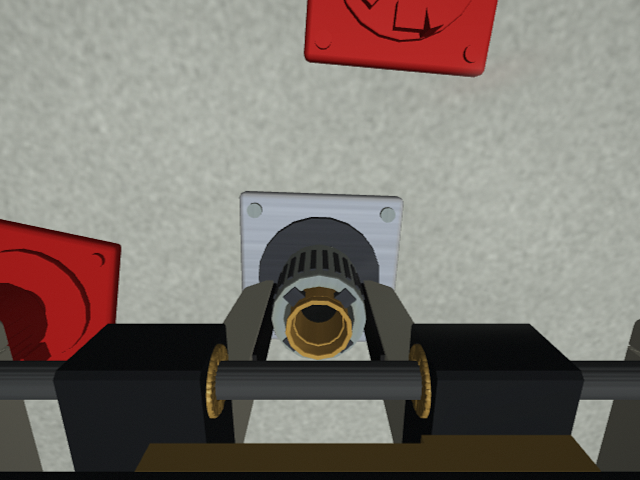

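The dogs have now pulled clear of the bore at (320,320). I'll turn 3° more, ease the push and release.

>>> play_rows:
  plan:
    - {"slide":[0,0,0],"roll":0.4,"fingers":-1}
    - {"slide":[0,0,0.04],"roll":0,"fingers":-1}
    - {"slide":[0,0,0],"roll":0,"fingers":0.6}
    - {"slide":[0,0,0],"roll":0,"fingers":0.6}
    - {"slide":[0,0,0],"roll":0,"fingers":0.6}
    - {"slide":[0,0,0],"roll":0,"fingers":0.6}
    - {"slide":[0,0,0.1],"roll":0,"fingers":0.6}

```text
t: 10.25
tool_pos: [0.4977, -0.1783, 0.0419]
orientation: [-0.243, 1.558, 0.243]
force: [-0.5, 0.5, -0.8]
opening: 0.0742
```

Run:
```python
from h import *
st=robot.read_state();print(st['t'],st['tool_pos'],st['q'].round(3),st['force'],st['wrist_torque'],st['opening'])
im=snap('wrist','w6.png')
```

```text
10.25 [ 0.49773827 -0.17832354  0.04193653] [-0.441  0.101  1.857 -0.     1.185 -2.321] [-0.52688566  0.53730271 -0.78571853] [ 0.02162681  0.04959807 -0.03160172] 0.07424038024216745
```

View pics/w6.png

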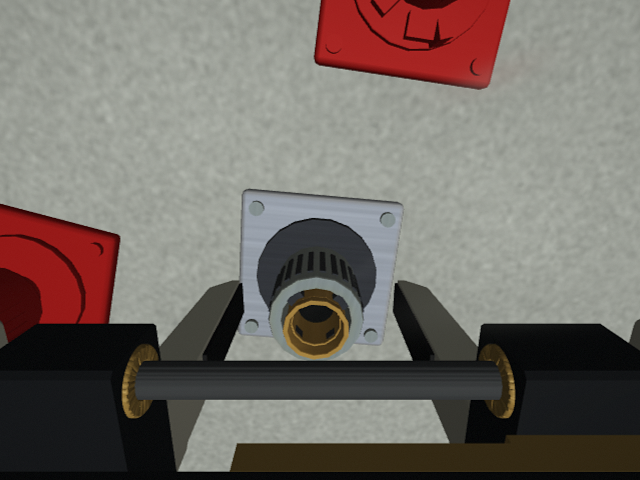

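The sleeve stays down after release, with the brass rim proud of it at (317,328), and the force reads about zero. Next is the plug.

>>> play_rows:
  plan:
    - {"slide":[0,0,1],"roll":0,"fingers":0.6}
    - {"slide":[0,0,1],"roll":0,"fingers":0.6}
    - {"slide":[0,0,1],"roll":0,"fingers":0.6}
    - {"slide":[-0.05,0.96,0],"roll":0.5,"fingers":0.6}
    - {"slide":[-0.05,0.96,0],"roll":0.5,"fingers":0.6}
    - {"slide":[-0.05,0.96,0],"roll":0.5,"fingers":0.6}
    - {"slide":[-0.05,0.96,0],"roll":0.5,"fingers":0.6}
    - {"slide":[-0.05,0.96,0],"roll":0.5,"fingers":0.6}
    - {"slide":[-0.05,0.96,0],"roll":0.5,"fingers":0.6}
    - {"slide":[-0.05,0.96,0],"roll":0,"fingers":0.6}
    - {"slide":[-0.05,0.96,0],"roll":0,"fingers":0.6}
    - {"slide":[-0.05,0.96,0],"roll":0,"fingers":0.6}
    - {"slide":[0,0,0],"roll":0,"fingers":0.6}

```text
t: 11.92
tool_pos: [0.4845, 0.0822, 0.1324]
orientation: [-0.572, 1.494, 0.572]
force: [-0.5, -0.8, -0.1]
opening: 0.0741
```

Run:
```python
from h import *
st=robot.read_state();print(st['t'],st['tool_pos'],st['q'].round(3),st['force'],st['opening'])
im=snap('wrist','w7.png');C=cam('wrist',st)
for h in (.06,.061): print(proj(C,[.484,.082,h]))
np.savez('w7.npz',K=C[0],R=C[1],t=C[2])
im=snap('side','s7.png');a=cv2.resize(cv2.cvtColor(im,cv2.COLOR_RGB2BGR)[165:250,315:400],(400,400),interpolation=cv2.INTER_CUBIC)
im=snap('scene','c7.png');b=cv2.resize(cv2.cvtColor(im,cv2.COLOR_RGB2BGR)[165:250,240:325],(400,400),interpolation=cv2.INTER_CUBIC)
cv2.imwrite('pics/crop7.png',np.hstack([b,a]))
```

```text
11.925 [0.48445739 0.08220242 0.13243229] [ 0.063 -0.109  1.888  0.     1.361 -2.239] [-0.51359658 -0.78527857 -0.08950443] 0.07406992027682595
[317.78582768 251.69010215]
[317.78528262 252.15331909]
```

View pics/w7.png

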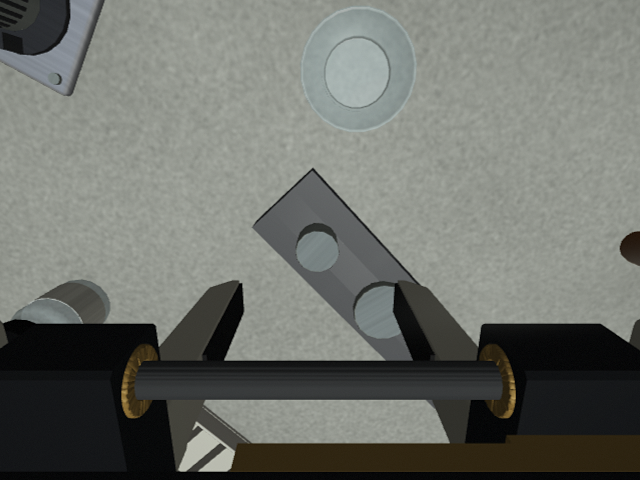

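View pics/crop7.png

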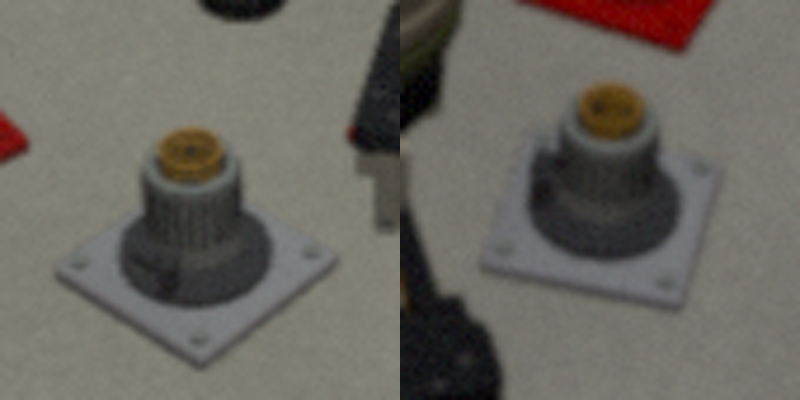

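The sleeve is parked, with the brass rim standing well proud in both crops. The round head in the wrist view at (317,251) matches the predicted (318,252), so I'll descend and grip.

>>> play_rows:
  plan:
    - {"slide":[0,0,-0.95],"roll":0,"fingers":0.6}
    - {"slide":[0,0,-0.95],"roll":0,"fingers":0.6}
    - {"slide":[0,0,-0.95],"roll":0,"fingers":0.6}
    - {"slide":[0,0,-0.25],"roll":0,"fingers":0.6}
    - {"slide":[0,0,0],"roll":0,"fingers":0}
    - {"slide":[0,0,0],"roll":0,"fingers":-1}
    - {"slide":[0,0,0],"roll":0,"fingers":-1}
    - {"slide":[0,0,0],"roll":0,"fingers":-1}
    - {"slide":[0,0,0],"roll":0,"fingers":-1}
    - {"slide":[0,0,0],"roll":0,"fingers":-1}
  squeeze: 25

```text
t: 13.32
tool_pos: [0.4848, 0.0808, 0.0395]
orientation: [-0.57, 1.494, 0.57]
force: [0.3, -0.7, 2.1]
opening: 0.0299
```

Run:
```python
from h import *
st=robot.read_state();print(st['t'],st['tool_pos'],st['force'],st['opening'])
im=snap('wrist','w8.png')
```

```text
13.325 [0.48477211 0.08083931 0.03951919] [ 0.30223174 -0.68836145  2.07180668] 0.02987585361859055
```

View pics/w8.png

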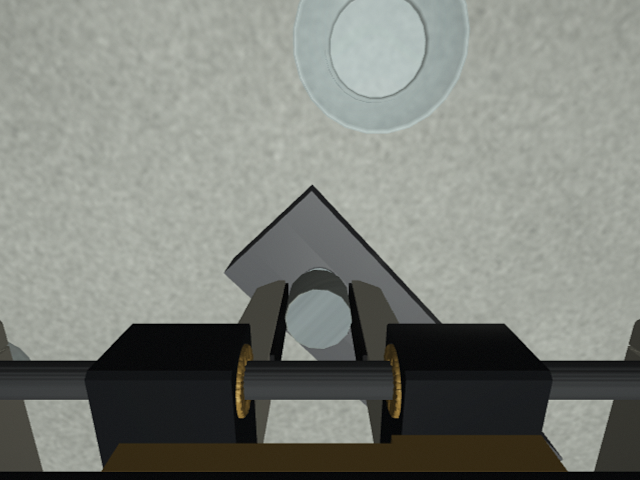

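Run:
```python
from h import *
c=robot.get_calibration('wrist');T=np.array(c['T_tool_cam'])
im=cv2.imread('pics/w8.png');cv2.imwrite('pics/w8c.png',cv2.resize(im[250:370,250:390],(700,600),interpolation=cv2.INTER_CUBIC))
def tool_at(u,xt):
    d=T[:3,:3]@np.array([(u[0]-c['cx'])/c['fx'],(u[1]-c['cy'])/c['fy'],1]);o=T[:3,3];return o+d*(xt-o[0])/d[0]
for v in (316,319,322): print(v,tool_at((319,v),-.0215))
# mouth in w6 (317,328): tool x = z_tcp - z_mouth
for m in (.070,.072,.074): print(m,tool_at((317,328),.0415-m))
```

```text
316 [-0.0215      0.00071651 -0.00212038]
319 [-0.0215      0.00071813 -0.00066767]
322 [-0.0215      0.00071976  0.00079249]
0.07 [-0.0285     -0.00013723 -0.00029669]
0.072 [-0.0305     -0.00013189 -0.00144878]
0.074 [-0.0325     -0.00012654 -0.00260087]
```

View pics/w8c.png

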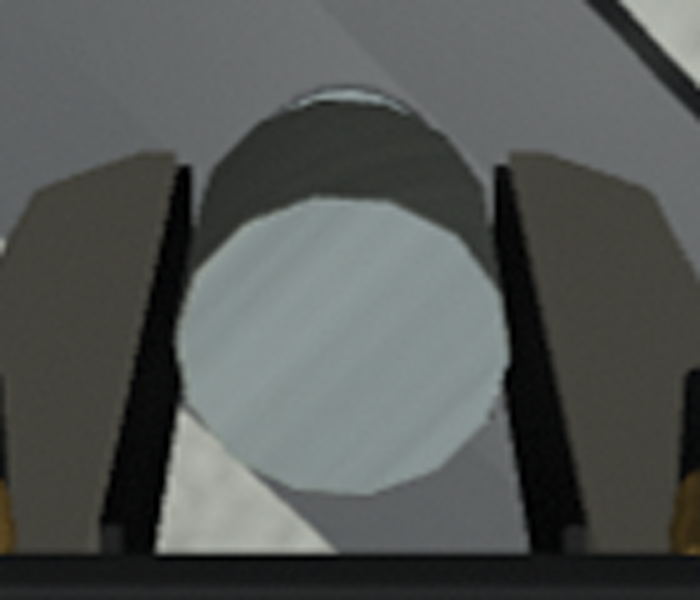

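>>> play_rows:
  plan:
    - {"slide":[0,0,0.5],"roll":0,"fingers":-1}
    - {"slide":[0,0,0.5],"roll":0,"fingers":-1}
    - {"slide":[0,0,1],"roll":0,"fingers":-1}
    - {"slide":[0,0,1],"roll":0,"fingers":-1}
    - {"slide":[0,0,0],"roll":0,"fingers":-1}

```text
t: 14.0
tool_pos: [0.4869, 0.0809, 0.133]
orientation: [-0.571, 1.489, 0.568]
force: [0.0, -0.3, -1.5]
opening: 0.0296
```

>>> play_rows:
  plan:
    - {"slide":[0.05,-0.96,0],"roll":-0.5,"fingers":-1}
    - {"slide":[0.05,-0.96,0],"roll":-0.5,"fingers":-1}
    - {"slide":[0.05,-0.96,0],"roll":-0.5,"fingers":-1}
    - {"slide":[0.05,-0.96,0],"roll":-0.5,"fingers":-1}
    - {"slide":[0.05,-0.96,0],"roll":-0.5,"fingers":-1}
    - {"slide":[0.05,-0.96,0],"roll":-0.5,"fingers":-1}
    - {"slide":[0.05,-0.96,0],"roll":0,"fingers":-1}
    - {"slide":[0.05,-0.96,0],"roll":0,"fingers":-1}
    - {"slide":[0.04,-0.98,0],"roll":0,"fingers":-1}
    - {"slide":[0,0,0],"roll":0,"fingers":-1}
    - {"slide":[0,0,0],"roll":0,"fingers":-1}

```text
t: 15.38
tool_pos: [0.4972, -0.1784, 0.1284]
orientation: [-0.242, 1.558, 0.244]
force: [-0.6, 0.6, -0.4]
opening: 0.0295
```

Run:
```python
from h import *
st=robot.read_state();print(st['t'],st['tool_pos'],st['force'],st['opening'])
im=snap('wrist','w9.png')
st=robot.read_state();print(st['t'],st['tool_pos'],st['force'],st['opening'])
im=snap('side','s9.png');a=cv2.resize(cv2.cvtColor(im,cv2.COLOR_RGB2BGR)[130:250,300:420],(400,400),interpolation=cv2.INTER_CUBIC)
im=snap('scene','c9.png');b=cv2.resize(cv2.cvtColor(im,cv2.COLOR_RGB2BGR)[140:260,220:340],(400,400),interpolation=cv2.INTER_CUBIC)
cv2.imwrite('pics/crop9.png',np.hstack([b,a]))
```

```text
15.375 [ 0.49720404 -0.1783872   0.12841209] [-0.61690035  0.62544491 -0.42965624] 0.02952999347079325
15.425 [ 0.49738107 -0.17814475  0.12860929] [-0.25038263  0.38030824 -1.08071324] 0.02942405636062004
```

View pics/crop9.png

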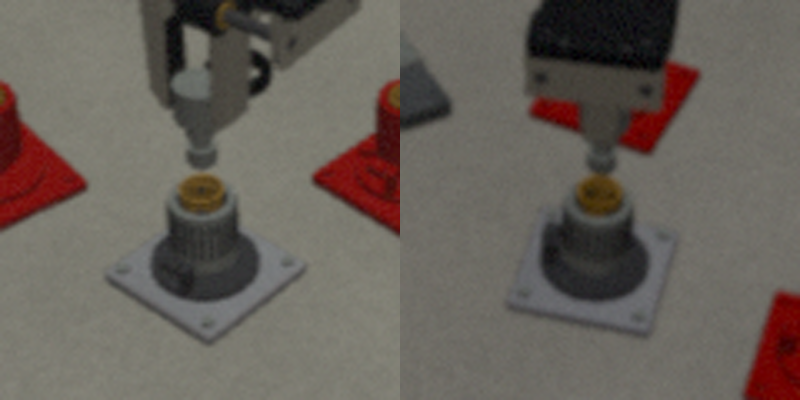

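View pics/w9.png

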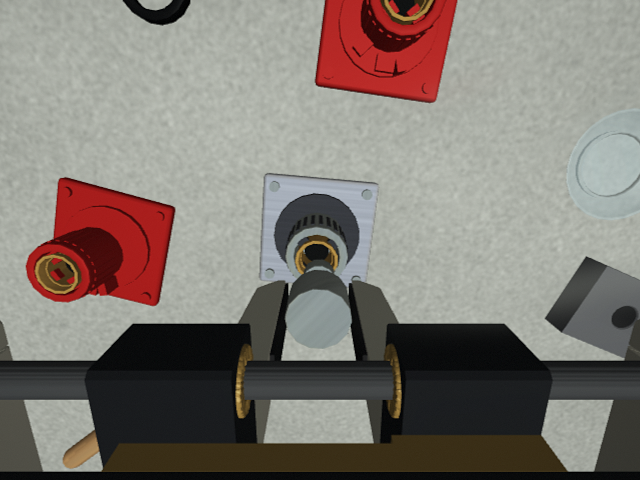

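>>> play_rows:
  plan:
    - {"slide":[0,0,-0.3],"roll":0,"fingers":-1}
    - {"slide":[0,0,-0.25],"roll":0,"fingers":-1}
    - {"slide":[0,0,-0.07],"roll":0,"fingers":-1}
    - {"slide":[0,0,-0.05],"roll":0,"fingers":-1}
    - {"slide":[0,0,0],"roll":0,"fingers":-1}

```text
t: 16.15
tool_pos: [0.4978, -0.1791, 0.1091]
orientation: [-0.243, 1.557, 0.243]
force: [-0.2, 0.8, -0.6]
opening: 0.0295
```

>>> play_rows:
  plan:
    - {"slide":[0,0,-0.06],"roll":0,"fingers":-1}
    - {"slide":[0,0,-0.06],"roll":0,"fingers":-1}
    - {"slide":[0,0,0],"roll":0,"fingers":-1}

```text
t: 16.52
tool_pos: [0.4976, -0.179, 0.1054]
orientation: [-0.243, 1.557, 0.243]
force: [-0.4, 0.2, -1.0]
opening: 0.0296
```

>>> play_rows:
  plan:
    - {"slide":[0,0,-0.06],"roll":0,"fingers":-1}
    - {"slide":[0,0,-0.06],"roll":0,"fingers":-1}
    - {"slide":[0,0,0],"roll":0,"fingers":-1}

```text
t: 16.9
tool_pos: [0.4976, -0.179, 0.1017]
orientation: [-0.243, 1.557, 0.243]
force: [0.2, 0.2, -2.4]
opening: 0.0293
```

>>> play_rows:
  plan:
    - {"slide":[0,0,-0.06],"roll":0,"fingers":-1}
    - {"slide":[0,0,-0.06],"roll":0,"fingers":-1}
    - {"slide":[0,0,0],"roll":0,"fingers":-1}

```text
t: 17.27
tool_pos: [0.4976, -0.179, 0.0981]
orientation: [-0.243, 1.557, 0.243]
force: [-0.4, -0.3, -1.8]
opening: 0.0295
```

Still free, so the tip is past the dogs' depth. I'll look while continuing slowly.

>>> play_rows:
  plan:
    - {"slide":[0,0,-0.06],"roll":0,"fingers":-1}
    - {"slide":[0,0,-0.06],"roll":0,"fingers":-1}
    - {"slide":[0,0,0],"roll":0,"fingers":-1}

```text
t: 17.65
tool_pos: [0.4976, -0.179, 0.0945]
orientation: [-0.243, 1.557, 0.243]
force: [0.3, -0.1, -0.7]
opening: 0.0296
```

Run:
```python
from h import *
im=snap('side','s10.png');a=cv2.resize(cv2.cvtColor(im,cv2.COLOR_RGB2BGR)[130:250,300:420],(400,400),interpolation=cv2.INTER_CUBIC)
im=snap('scene','c10.png');b=cv2.resize(cv2.cvtColor(im,cv2.COLOR_RGB2BGR)[140:260,220:340],(400,400),interpolation=cv2.INTER_CUBIC)
cv2.imwrite('pics/crop10.png',np.hstack([b,a]))
st=robot.read_state();print(st['t'],st['tool_pos'],st['force'])
```

```text
17.75 [ 0.49774182 -0.17905404  0.0947041 ] [ 0.27342042  0.24027431 -1.9332074 ]
```

View pics/crop10.png

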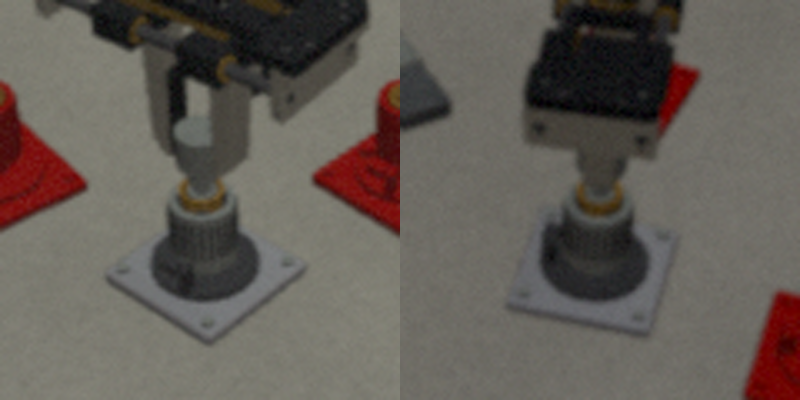

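The plug is entering the bore cleanly.

>>> play_rows:
  plan:
    - {"slide":[0,0,-0.06],"roll":0,"fingers":-1}
    - {"slide":[0,0,-0.06],"roll":0,"fingers":-1}
    - {"slide":[0,0,-0.06],"roll":0,"fingers":-1}
    - {"slide":[0,0,0],"roll":0,"fingers":-1}

```text
t: 18.25
tool_pos: [0.4976, -0.179, 0.0891]
orientation: [-0.243, 1.557, 0.243]
force: [0.1, 0.3, -1.4]
opening: 0.0298
```

>>> play_rows:
  plan:
    - {"slide":[0,0,-0.06],"roll":0,"fingers":-1}
    - {"slide":[0,0,-0.06],"roll":0,"fingers":-1}
    - {"slide":[0,0,0],"roll":0,"fingers":-1}

```text
t: 18.62
tool_pos: [0.4979, -0.1791, 0.0858]
orientation: [-0.243, 1.557, 0.243]
force: [-0.6, 0.5, -1.4]
opening: 0.0297
```

>>> play_rows:
  plan:
    - {"slide":[0,0,-0.06],"roll":0,"fingers":-1}
    - {"slide":[0,0,-0.06],"roll":0,"fingers":-1}
    - {"slide":[0,0,0],"roll":0,"fingers":-1}

```text
t: 19.0
tool_pos: [0.4979, -0.1791, 0.0821]
orientation: [-0.243, 1.557, 0.243]
force: [-0.6, 0.8, 0.8]
opening: 0.0297
```

>>> play_rows:
  plan:
    - {"slide":[0,0,-0.06],"roll":0,"fingers":-1}
    - {"slide":[0,0,-0.04],"roll":0,"fingers":-1}
    - {"slide":[0,0,0],"roll":0,"fingers":-1}

```text
t: 19.38
tool_pos: [0.4983, -0.1791, 0.0803]
orientation: [-0.243, 1.556, 0.243]
force: [-3.9, 2.9, 11.7]
opening: 0.0297
```

>>> play_rows:
  plan:
    - {"slide":[0,0,0],"roll":0,"fingers":-1}
    - {"slide":[0,0,0],"roll":0,"fingers":-1}

```text
t: 19.62
tool_pos: [0.4983, -0.1791, 0.0803]
orientation: [-0.244, 1.556, 0.243]
force: [-3.4, 3.2, 11.4]
opening: 0.0292
```

Run:
```python
from h import *
st=robot.read_state();print(st['t'],st['tool_pos'],st['force'],st['wrist_torque'])
im=snap('wrist','w11.png')
im=snap('side','s11.png');a=cv2.resize(cv2.cvtColor(im,cv2.COLOR_RGB2BGR)[150:230,320:400],(400,400),interpolation=cv2.INTER_CUBIC)
im=snap('scene','c11.png');b=cv2.resize(cv2.cvtColor(im,cv2.COLOR_RGB2BGR)[160:240,240:320],(400,400),interpolation=cv2.INTER_CUBIC)
cv2.imwrite('pics/crop11.png',np.hstack([b,a]))
```

```text
19.625 [ 0.49831889 -0.17912404  0.08033889] [-3.43755104  3.24386223 11.39251011] [0.64492554 0.7425574  0.01670932]
```

View pics/crop11.png

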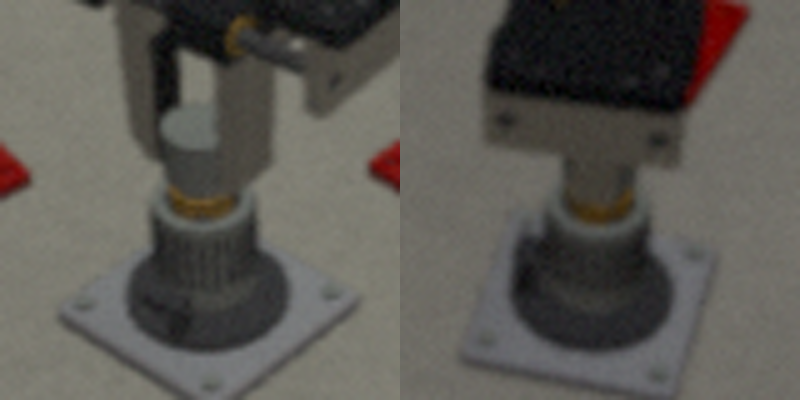

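View pics/w11.png

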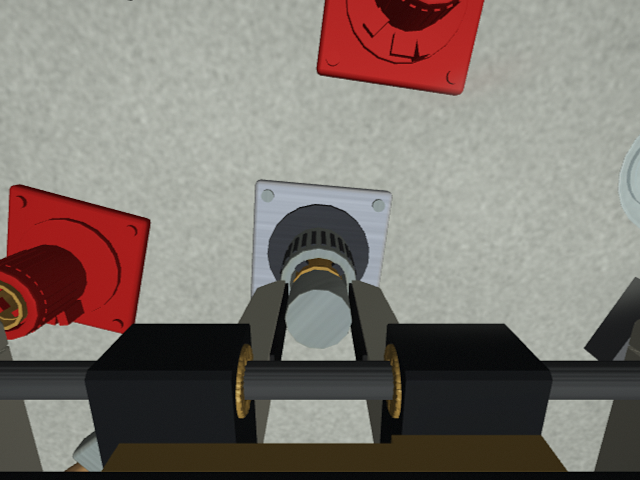

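>>> play_rows:
  plan:
    - {"slide":[0,0,-0.015],"roll":0,"fingers":-1}
    - {"slide":[0,0,0],"roll":0,"fingers":-1}

```text
t: 20.02
tool_pos: [0.4984, -0.1791, 0.0803]
orientation: [-0.244, 1.556, 0.243]
force: [-4.7, 3.2, 15.3]
opening: 0.0294
```

Pressing harder raised the force from 11 to 15 N with no movement, so this is a hard contact. I'll check by overlay that it is the home stop and not a jam.

Run:
```python
from h import *
S=cam('scene');D=cam('side')
ax=np.array([.498,-.1785]);th=np.linspace(0,2*np.pi,80)
def circ(C,r,z,off=(0,0)): return np.array([proj(C,[ax[0]+r*np.cos(t),ax[1]+r*np.sin(t),z])+off for t in th])
out=[]
for (f,C,x0,y0) in (('c11.png',S,250,165),('s11.png',D,325,155)):
    for g in (.005,.009):
        im=cv2.imread('pics/'+f)[y0:y0+60,x0:x0+60];im=cv2.resize(im,(390,290*390//290),interpolation=cv2.INTER_CUBIC)
        s=390/60
        m=.0725
        for r,z,col in ((15,m+g,(0,0,255)),(15,m+g+.024,(0,255,255)),(21,m-.0085,(0,255,0)),(13.5,m,(255,0,0))):
            p=((circ(C,r/1000,z)-[x0,y0]+.5)*s).astype(int);cv2.polylines(im,[p.reshape(-1,1,2)],True,col,1)
        out.append(im)
cv2.imwrite('pics/ov11.png',cv2.resize(np.vstack([np.hstack(out[:2]),np.hstack(out[2:])]),(600,600)))
```

```text
(no output)
```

View pics/ov11.png

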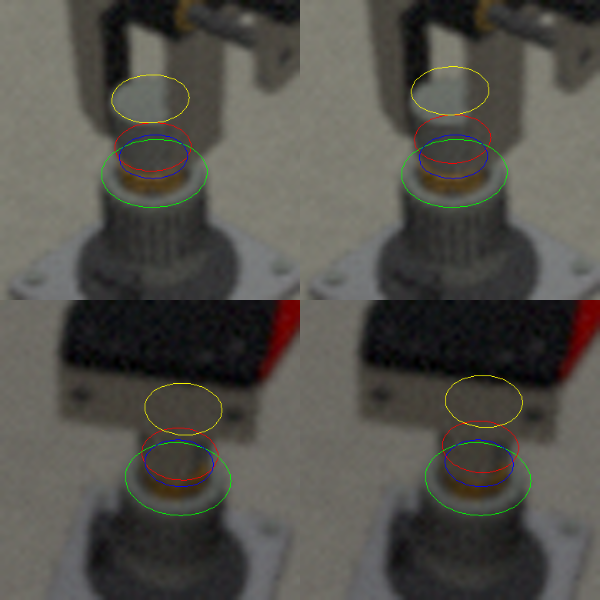

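The overlay with a 5 mm head gap fits both views and the 9 mm one doesn't, so the plug is home. I'll ease off, release and lower around the sleeve.

>>> play_rows:
  plan:
    - {"slide":[0,0,0.03],"roll":0,"fingers":-1}
    - {"slide":[0,0,0],"roll":0,"fingers":0.6}
    - {"slide":[0,0,0],"roll":0,"fingers":0.6}
    - {"slide":[0,0,0],"roll":0,"fingers":0.6}
    - {"slide":[0,0,0],"roll":0,"fingers":0.6}
    - {"slide":[0,0,0],"roll":0,"fingers":0.6}

```text
t: 20.78
tool_pos: [0.4977, -0.1791, 0.0795]
orientation: [-0.243, 1.557, 0.243]
force: [-0.6, -0.2, 0.4]
opening: 0.0729
```

Run:
```python
from h import *
st=robot.read_state();print(st['t'],st['tool_pos'],st['force'],st['opening'])
im=snap('wrist','w12.png')
im=snap('scene','c12.png');b=cv2.resize(cv2.cvtColor(im,cv2.COLOR_RGB2BGR)[160:240,240:320],(400,400),interpolation=cv2.INTER_CUBIC)
cv2.imwrite('pics/crop12.png',b)
```

```text
20.775 [ 0.49772149 -0.1790603   0.07948689] [-0.56257946 -0.16573949  0.35452455] 0.0728963177239783
```

View pics/crop12.png

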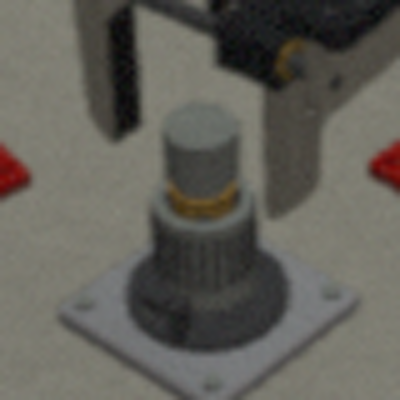

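View pics/w12.png

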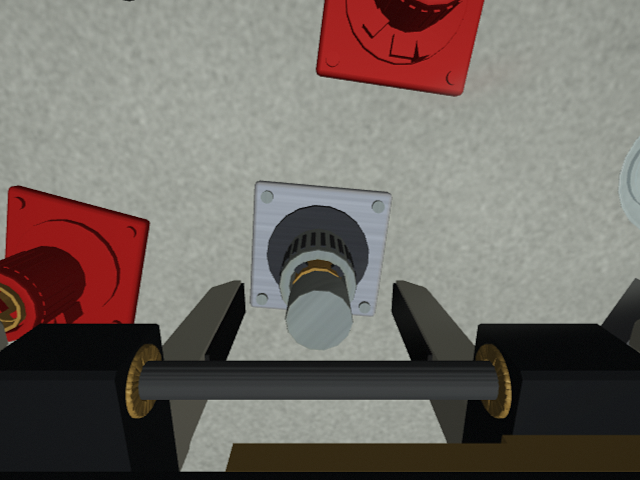

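>>> play_rows:
  plan:
    - {"slide":[0,0,-0.4],"roll":0,"fingers":0.6}
    - {"slide":[0,0,-0.4],"roll":0,"fingers":0.6}
    - {"slide":[0,0,-0.43],"roll":0,"fingers":0.6}
    - {"slide":[0,0,0],"roll":0,"fingers":0}
    - {"slide":[0,0,0],"roll":0,"fingers":-1}
    - {"slide":[0,0,0],"roll":0,"fingers":-1}
    - {"slide":[0,0,0],"roll":0,"fingers":-1}
    - {"slide":[0,0,0],"roll":0,"fingers":-1}
    - {"slide":[0,0,0],"roll":0,"fingers":-1}
  squeeze: 25

```text
t: 22.0
tool_pos: [0.4982, -0.1793, 0.0432]
orientation: [-0.244, 1.556, 0.243]
force: [1.1, -0.8, 3.4]
opening: 0.0412
```

Gripped at 41 mm. I'll press about 1 mm to free the ear, then turn clockwise.

>>> play_rows:
  plan:
    - {"slide":[0,0,-0.06],"roll":0,"fingers":-1}
    - {"slide":[0,0,0],"roll":0,"fingers":-1}

```text
t: 22.25
tool_pos: [0.4982, -0.1793, 0.0419]
orientation: [-0.244, 1.556, 0.243]
force: [-2.9, -0.1, 8.1]
opening: 0.0407
```

>>> play_rows:
  plan:
    - {"slide":[0,0,0],"roll":-0.5,"fingers":-1}
    - {"slide":[0,0,0],"roll":-0.5,"fingers":-1}
    - {"slide":[0,0,0],"roll":-0.5,"fingers":-1}
    - {"slide":[0,0,0],"roll":0,"fingers":-1}

```text
t: 22.75
tool_pos: [0.4982, -0.1793, 0.0419]
orientation: [-0.078, 1.569, 0.077]
force: [-2.0, 0.7, 8.7]
opening: 0.0412
```

Run:
```python
from h import *
st=robot.read_state();print(st['t'],st['tool_pos'],st['force'],st['wrist_torque'],st['q'][5])
```

```text
22.75 [ 0.49823001 -0.17930631  0.04190101] [-1.95772722  0.74595112  8.74987546] [ 0.16718854  0.41102153 -0.01762034] -2.1122469757326545
```

>>> play_rows:
  plan:
    - {"slide":[0,0,0],"roll":-0.5,"fingers":-1}
    - {"slide":[0,0,0],"roll":-0.5,"fingers":-1}
    - {"slide":[0,0,0],"roll":-0.5,"fingers":-1}
    - {"slide":[0,0,0],"roll":-0.4,"fingers":-1}
    - {"slide":[0,0,0.1],"roll":0,"fingers":-1}
    - {"slide":[0,0,0.1],"roll":0,"fingers":-1}
    - {"slide":[0,0,0],"roll":0,"fingers":-1}

```text
t: 23.62
tool_pos: [0.4982, -0.1792, 0.0477]
orientation: [0.129, 1.566, -0.13]
force: [-0.9, 0.2, 5.2]
opening: 0.0412
```

Run:
```python
from h import *
st=robot.read_state();print(st['t'],st['tool_pos'],st['force'],st['wrist_torque'],st['q'][5])
```

```text
23.625 [ 0.49817874 -0.17923383  0.04769604] [-0.87229568  0.2002243   5.19223104] [0.04508439 0.10889964 0.22176246] -1.848181736203144
```

>>> play_rows:
  plan:
    - {"slide":[0,0,0.06],"roll":0,"fingers":-1}
    - {"slide":[0,0,0],"roll":0,"fingers":0.6}
    - {"slide":[0,0,0],"roll":0,"fingers":0.6}
    - {"slide":[0,0,0],"roll":0,"fingers":0.6}
    - {"slide":[0,0,0],"roll":0,"fingers":0.6}
    - {"slide":[0,0,0],"roll":0,"fingers":0.6}
    - {"slide":[0,0,0.5],"roll":0,"fingers":0.6}
    - {"slide":[0,0,1],"roll":0,"fingers":0.6}
    - {"slide":[0,0,1],"roll":0,"fingers":0.6}
    - {"slide":[0,0,1],"roll":0,"fingers":0.6}
    - {"slide":[0,0,1],"roll":0,"fingers":0.6}
    - {"slide":[0,0,0],"roll":0,"fingers":0.6}

```text
t: 25.12
tool_pos: [0.4998, -0.18, 0.1879]
orientation: [0.128, 1.561, -0.131]
force: [0.8, 0.1, -0.6]
opening: 0.0744
```

Run:
```python
from h import *
st=robot.read_state();print(st['t'],st['tool_pos'],st['force'],st['opening'])
im=snap('wrist','w13.png');cv2.imwrite('pics/w13c.png',cv2.resize(cv2.cvtColor(im,cv2.COLOR_RGB2BGR)[130:330,220:420],(500,500),interpolation=cv2.INTER_CUBIC))
im=snap('side','s13.png');a=cv2.resize(cv2.cvtColor(im,cv2.COLOR_RGB2BGR)[150:230,320:400],(400,400),interpolation=cv2.INTER_CUBIC)
im=snap('scene','c13.png');b=cv2.resize(cv2.cvtColor(im,cv2.COLOR_RGB2BGR)[160:240,240:320],(400,400),interpolation=cv2.INTER_CUBIC)
cv2.imwrite('pics/crop13.png',np.hstack([b,a]))
```

```text
25.125 [ 0.49975776 -0.17997481  0.18792472] [ 0.75486055  0.12186253 -0.61801043] 0.07441771642801592
```

View pics/crop13.png

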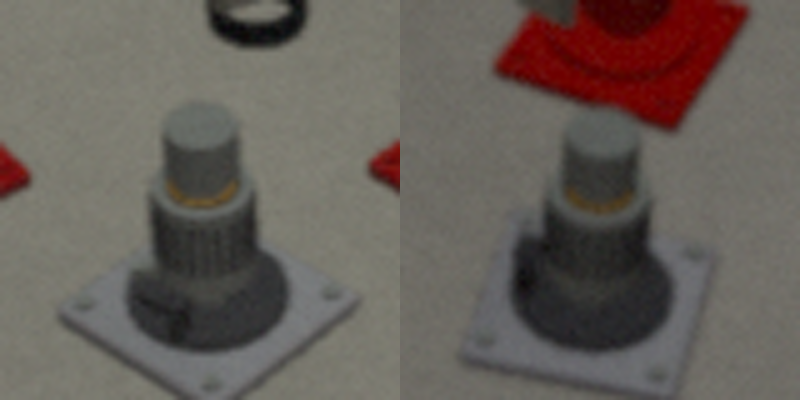

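View pics/w13c.png

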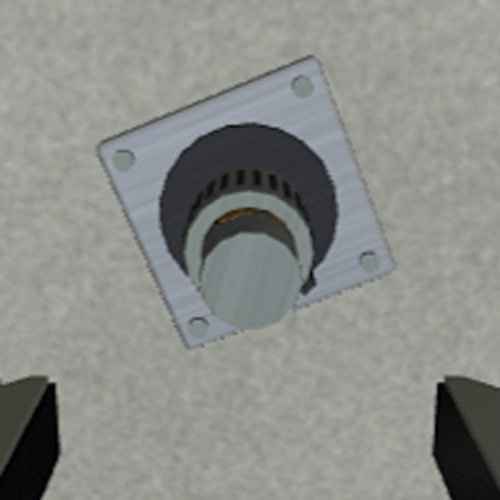

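Run:
```python
import cv2,numpy as np
o=[]
for a,b,x,y in (('scene0','c13',250,165),('side0','s13',328,155)):
    for f in (a,b): o.append(cv2.resize(cv2.imread(f'pics/{f}.png')[y:y+70,x:x+60],(200*1,233),interpolation=cv2.INTER_CUBIC))
im=cv2.resize(np.hstack(o),(800,233))
for r in range(0,233,20): cv2.line(im,(0,r),(799,r),(0,255,255),1)
cv2.imwrite('pics/cmp.png',im)
```

```text
(no output)
```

View pics/cmp.png

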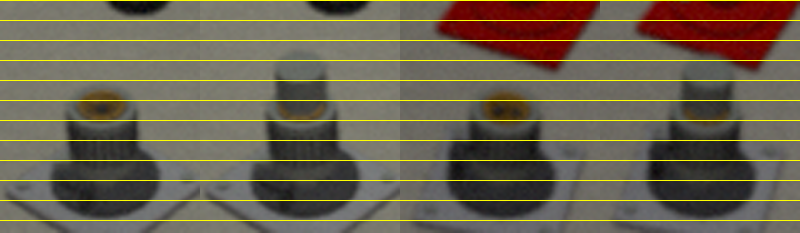

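View pics/c13.png

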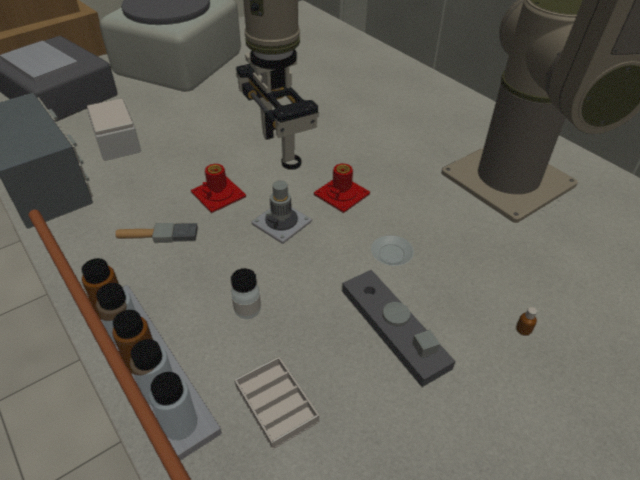

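The sleeve top is at the same height as in the first pictures. The plug stands upright in the coupler at (281,195), the other two plugs and the bench items are where they were, and the gripper is clear. I'm handing in.

```bash
python3 -c "
from plant import robot
print(robot.close_job())"
```

```text
the job is handed in; nothing more can be done
None
```

The job is handed in and looks complete, at about 25 s of the 72 s allowed. No verdict was reported.

**What I did:**
- **Parking the sleeve:** I gripped the aluminium coupler's sleeve, pressed it to its bottom stop and turned it about 27° counter-clockwise. It stayed parked under the hook after I released it.
- **Pressing the plug home:** I took the round-headed plug from the rack and pressed it in to a hard stop. The measured wrist force peaked at about 16 N.
- **Locking:** I turned the sleeve back about 27° and followed it up until it was raised, then opened and withdrew.

**Last checks:**
- **Sleeve:** its top is at the same image height as before the job, in both the scene and side views.
- **Plug:** it stands upright on the axis, and the overlay for a 5 mm gap under its head (fully home) fitted both views.
- **Surroundings:** the force on the tool reads about zero, and in the last scene picture the other two plugs and the bench items look unmoved.

**Disagreements:**
- **Mouth height:** the cameras put the coupler's mouth at 68–72 mm. The hard stop at tool height 80.3 mm implies about 73 mm.
- **Seal drag:** the force while pushing the sealing cup read about 2 N where 5 N was expected. The cup's travel therefore rests on the hard stop and the overlay, not on that force.

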